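Wedge the rocking block heater

ROBOT

A 6-joint arm with a two-finger parallel gripper is mounted at the origin on the work surface. World frame = base frame: x ahead of the robot, y to its left, z up, the work surface at z = 0. Lengths are in m, angles in rad, forces in N, time in s.
With the tool pointing down it reaches from about 0.35 to 0.975 m from the base axis. Payload 4.9 kg.
Tool frame: the origin (TCP) lies on the mounting face of the last link; the fingertips stand 173 mm ahead of it and the grasp point (between the pads) lies ctrl.pinch_z ahead of it (ctrl.pinch_z is the distance from the TCP to the grasp point, in m); z points along the fingers, y is the line along which they close (so a half turn about z gives the same grasp; the last joint's range is limited). The gripper opens to 85 mm and grips with 20 to 120 N. Pads are 22 mm wide; open, the fingers measure 114 mm over their backs; the gripper's body (76 mm by 85 mm) begins 54 mm behind the grasp point. The pads swing forward as they close: fully open they stand 13 mm farther back than shut.
Start: joints at [-1.366, 0.053, 1.613, -0, 1.476, -0.119], TCP at [0.199, -0.593, 0.405] pointing down, gripper open.
Joint ranges: [-3.01, 3.01], [-1.01, 2.22], [0.06, 2.58], [-1.02, 4.17], [0.09, 2.62], [-3.14, 3.14]. Speed limits (rad/s): [2.57, 2.57, 3.14, 3.14, 3.14, 3.14].

INTERFACE

Orientations are given as a rotation vector (axis times angle).
In Python, from station import telemetry, eyes, ctrl gives the robot as it stands.
- The arm moves only by the tool apply_moves, never from a script. Its argument "plan" is a list of rows, each a list of 5 numbers: the finger opening in m, from 0 to 0.0854, then the shift along the tool's x, y, z in m, then the turn about the tool's z in rad. In form: [[jaw, x, y, z, roll], ...]. A call has 1 to 12 rows; each row is the pose to reach, as a shift and turn from the pose commanded when the call began, along the tool's axes at that moment; what a row does not reach only later rows make up. A row lasts 1/12 s, in which the tool goes at most 41.7 mm and 7.16 degrees, less where a joint would pass 70% of its speed; a pose out of reach is approached as far as the arm can. A call with a gripper value outside its range is refused whole. The fingers move at their own pace and stop on an object; "newtons" is the grip in N (left out, the last holds). Time passes only in rows, so rows that repeat a pose let the fingers close. It gives the time, the measured TCP pose, the force, the opening and the grip force at its end, in the units of the state.
- telemetry.get_obs(): the state, without advancing time (a new reading comes with each control period).
- eyes.get_image(name): name is "side" or "top"; returns a dict with "img" (384x512x3 uint8, blue, green, red), "range_z" (384x512 float32, m along the optical axis (not along the pixel's ray), 0 where there is no reading), "K" (3x3 intrinsics, pixels), "dist_coeffs" ([k1, k2, p1, p2, k3] as OpenCV has them; the pictures are not rectified), "pose" (4x4, takes a point from camera to world coordinates). Camera axes: x right, y down, z forward; pixel columns grow to the right and rows downward; lengths in m; the calibration is good to about 2 mm. A picture is of the moment at which its call begins.
- ctrl.finish_job(): hands the job in; it is judged then, once.
Trained networks look in a picture, given as the dict that the camera call returned (one of the last four; its "shot" number tells which), for a name from the list of things; names that differ only in an ending like _2 or _b are one class to them, and where a whole thing is asked for, a point or a joint stands for the part that bears it (a point fixed in the world has none). Each returns a list of dicts, best first, with "confidence" (0 to 1); they miss things now and then, are a little off and sometimes report something else, mostly with a low value. They report only what shows in the picture. A call takes as long as a camera call. They do not tell look-alikes from the thing itself.
- eyes.search_frame(thing, picture): "box" ([left, top, right, bottom] in pixels, round what is visible of it).
- eyes.outline_of(thing, picture): "region" (384x512 bool, what is visible of it) and "box" ([left, top, right, bottom] in pixels, round what is visible of it).
- eyes.tip_of(thing, picture): "point" ([column, row] in pixels: a listed point, or the origin of a listed thing).
The state is a dict: "t": time; "q": joint angles; "dq": joint speeds; "effort": joint torques, N m; "tool_pos": TCP position; "tool_rot": TCP orientation; "contact_force": force on the tool from outside, world axes, zero at the start; "wrist_torque": the same for the moment, N m; "opening": finger opening in m; "grip_force": force on a finger pad.
Only numpy, scipy, OpenCV 4.12 (cv2) and the standard library are available. Lean on these libraries where they do the work, as an engineer would, in place of code of your own. Each camera call takes 0.05 s, during which the arm holds its last target. There are 200 camera calls.

TASK

The block heater rocks on the bench because the foot under its rear left corner (the one without a rubber pad) is short. Using only the fingertips and without picking anything up, push the orange wedge, thin end first, under that foot until it is snug and the heater still sits level; then press down from above on the top of the heater at that same corner to check that it no longer rocks. Leave the heater standing where it is, do not disturb the other things on the bench, and finish with the hand clear of everything.

Things in the scene. Friction and masses are not known exactly. Their poses are not given: they have to be found in the camera images.
- heater: White dry block heater, 200 (x) by 150 mm (y), 3 kg, loose on the bench, level on three of its four feet. Origin at bench height under its middle, z up; -x is the front (key panel), +x the rear (vents, red switch), +y its left side. Chassis underside 12 mm above the bench, left edge at y = 75 mm. Flat white top 84 mm up; a metal block with tubes stands up to 103 mm within x -40..64, |y| < 41 mm.
- bare_foot: The heater's short foot: bare brass stud, 9 mm radius, under the rear left corner, 18 mm in from the rear and left edges (x 82, y 57 mm of the heater). Origin at the centre of its underside, 6 mm above the bench while the heater is level: the gap to fill. The other three feet (x and y +-82, +-57 mm, 9 mm radius) have black rubber pads that reach the bench.
- corner (a point): Point on the heater's flat top, 84 mm above the bench, right over the short foot, where to press. Flat top for 18 mm on towards the rear and the left edge, and 14 mm to the raised metal block's collar. Unwedged, 2 to 3 N here rocks the heater down by 3 to 4 degrees.
- wedge: Orange plastic wedge, loose, 50 g, 120 mm long (x), 40 mm wide (y). Origin at the centre of its flat underside, +x to the thin end: 1.5 mm high there (x = 60 mm), rising evenly to 14 mm at the upright thick end (x = -60 mm). It starts flat, on the left of the heater, thin end roughly towards it. It slides with under 1 N; under the foot resistance climbs: 4 to 9 N is snug, much more lifts or shifts the heater.
- thin_end (a point): Middle of the wedge's thin edge, at bench height. When the wedge just touches the short foot this edge has gone about 34 mm beyond the foot's centre, out of sight under the heater; snug is 3 to 6 mm further.
- thick_end (a point): Middle of the wedge's upright thick end face, 7 mm above the bench.
- bottle: White reagent bottle, 62 mm across, 115 mm tall, standing loose; origin under its middle. Leave alone.
- tube_rack: White rack 130 by 100 mm, 40 mm high, with orange-capped tubes up to 124 mm and a blue-capped pen up to 143 mm; loose; origin under its middle. Leave alone.
- tip_box_low: Pipette tip box, 84 by 120 mm, 65 mm high, yellow tips under a clear lid; loose; origin under its middle. Leave alone.
- tip_box_tall: Pipette tip box, 84 by 120 mm, 90 mm high, blue tips under a clear lid; loose; origin under its middle. Leave alone.
- cold_rack: White 96-well cooling rack, 86 by 128 mm, 38 mm high, loose on the heater's right; origin under its middle. Leave alone.
- timer: Small white bench timer, 62 by 66 mm, 18 mm high, lying loose; origin under its middle. Leave alone.
- marker: Marker pen with a blue cap, 125 mm long (its x), 12 mm thick, lying loose; origin under its middle. Leave alone.
Things that resemble listed ones, but are neither listed nor needed, are in the scene too. Of the things shaped like the wedge, the orange one is meant.

How it is judged:
On the way, in this order (a step that is already met when the one before it is completed fails the run):
1. the wedge is snug under the short foot (contact force between wedge and bare_foot above 0.5 N and y of bare_foot in the frame of wedge between -0.015 and 0.015 m), for 0.2 s.
2. the heater is pressed down at the corner over the short foot with more than 3 N and does not rock (tilt under 0.7 degrees) (contact force between the fingers and heater above 3 N and horizontal distance between the grasp point and corner below 0.045 m and height (world z) of the grasp point above 0.075 m and contact force between wedge and bare_foot above 2 N and angle between heater's own z axis and vertical below 0.012 rad), for 0.2 s.
At the end, for the whole second after the job is handed in: The wedge lies flat on the bench and bears against the underside of the short foot (more than 0.4 N), with the foot within 15 mm of the wedge's centre line; the heater is level within 0.7 degrees, within 15 mm of where it stood (its corner within 18 mm), and everything is at rest (contact force between wedge and bare_foot above 0.4 N and y of bare_foot in the frame of wedge between -0.015 and 0.015 m and angle between heater's own z axis and vertical below 0.012 rad and distance of heater from where it was at the start of the episode below 0.015 m and distance of corner from where it was at the start of the episode below 0.018 m and angle between wedge's own z axis and vertical below 0.06 rad and height (world z) of wedge below 0.004 m and linear speed of each of wedge, heater below 0.01 m/s); the robot touches nothing.
It fails at once if the wedge is lifted off the bench (more than 15 mm) or tipped (more than 20 degrees) (height (world z) of wedge above 0.015 m or angle between wedge's own z axis and vertical above 0.35 rad).
It fails at once if the heater is lifted, tipped by more than 6 degrees or shoved by more than 25 mm (height (world z) of heater above 0.01 m or angle between heater's own z axis and vertical above 0.105 rad or distance of heater from where it was at the start of the episode above 0.025 m).
It fails at once if another thing on the bench is moved by more than 20 mm (distance of any of bottle, tube_rack, tip_box_low, tip_box_tall, cold_rack, timer, marker from where it was at the start of the episode above 0.02 m).
It also fails if it takes over 58 s, if anything falls off the work surface, if the arm or the gripper's body presses on something with over 40 N, if the wrist force passes 120 N, or if a joint passes its speed limit or range.

## Working session

There is one attempt and no reset: what is moved stays moved. The work goes in short steps, Python scripts to look and compute and a tool call to move; the robot and the scene stay as the last step left them, time stands still between calls to the robot, and variables do not carry over. Pictures are saved under pics/ and viewed, at most 10 in all, crops included, and the job is handed in when it is done.

Besides the shell and the picture viewer there is one more tool, called after ">>>" as name([rows], argument=value, ...), one row to a line, values as JSON. apply_moves: Moves the arm, as the interface text tells. Its arguments: {"type":"object","properties":{"plan":{"type":"array","items":{"type":"array","items":{"type":"number"}}},"newtons":{"type":"number"}},"required":["plan"]}

```bash
mkdir -p pics; cat > h.py <<'E'
import numpy as np, cv2, pickle
from scipy.spatial.transform import Rotation as R
from station import telemetry, eyes, ctrl
def world(p,u,v,z=None,d=None):
    n=cv2.undistortPoints(np.array([[[u,v]]],float),p["K"],np.array(p["dist_coeffs"],float))[0,0]
    r=np.array([n[0],n[1],1.]); T=np.array(p["pose"])
    w=T[:3,:3]@r; o=T[:3,3]
    if d is None: d=(z-o[2])/w[2]
    return o+d*w
def cloud(p,mask=None):
    h,w=p["range_z"].shape
    vv,uu=np.mgrid[:h,:w]; m=p["range_z"]>0
    if mask is not None: m&=mask
    uv=np.stack([uu[m],vv[m]],-1).astype(float)
    n=cv2.undistortPoints(uv[:,None],p["K"],np.array(p["dist_coeffs"],float))[:,0]
    c=np.c_[n,np.ones(len(n))]*p["range_z"][m][:,None]
    T=np.array(p["pose"]); return c@T[:3,:3].T+T[:3,3],uv
E
python3 - <<'E'
from h import *
print(telemetry.get_obs(), ctrl.pinch_z)
for n in ["top","side"]:
    p=eyes.get_image(n); cv2.imwrite(f"pics/{n}0.png",p["img"]); pickle.dump(p,open(n+".pkl","wb"))
    print(n,np.round(p["pose"],3).tolist())
    for t in ["heater","wedge"]:
        for o in eyes.outline_of(t,p)[:3]:
            c,uv=cloud(p,o["region"]); print(t,round(o["confidence"],2),np.round(o["box"]),np.median(c,0).round(3))
    for t in ["corner","thin_end","thick_end","bare_foot","heater"]:
        z={"corner":.084,"thick_end":.007,"bare_foot":.006}.get(t,0)
        for o in eyes.tip_of(t,p)[:3]: print(t,round(o["confidence"],2),np.round(o["point"],1),world(p,*o["point"],z=z).round(4))
E
```

```text
{'t': 0.0, 'q': array([-1.36600567e+00,  5.33682399e-02,  1.61432644e+00,  1.67690322e-05,
        1.47598710e+00, -1.19021224e-01]), 'dq': array([ 0.00086005,  0.00015273, -0.00094144,  0.00021675, -0.00111178,
       -0.00058762]), 'effort': array([-8.32639271e-04, -3.93689203e+01, -3.70174742e+01, -2.31096192e-04,
        7.30016400e-03, -1.57511363e-05]), 'tool_pos': array([ 0.19879762, -0.5922521 ,  0.4034362 ]), 'tool_rot': array([-3.09844619e+00, -5.06084150e-01,  1.14415422e-04]), 'contact_force': array([-0.19775493, -0.34600876, -0.47924708]), 'wrist_torque': array([ 0.05877811, -0.05414574, -0.00846857]), 'grip_force': 0.0, 'opening': 0.08538610742359337} 0.1547
top [[0.012, -0.98, 0.197, 0.315], [-1.0, -0.01, 0.012, 0.014], [-0.01, -0.197, -0.98, 1.468], [0.0, 0.0, 0.0, 1.0]]
heater 0.76 [303. 204. 370. 277.] [ 0.457 -0.197  0.084]
wedge 0.9 [243. 223. 282. 240.] [0.486 0.019 0.007]
wedge 0.64 [239. 160. 269. 194.] [0.667 0.056 0.007]
wedge 0.62 [194. 217. 212. 258.] [0.466 0.205 0.007]
corner 0.98 [315.2 220.2] [ 0.5147 -0.1366  0.084 ]
thin_end 0.93 [280.3 234. ] [ 0.482
[... 384 characters left out ...]
.834, 0.857], [-0.015, -0.851, -0.524, 0.617], [0.0, 0.0, 0.0, 1.0]]
heater 0.82 [279. 153. 347. 190.] [ 0.457 -0.149  0.08 ]
wedge 0.96 [215. 209. 248. 235.] [0.664 0.058 0.008]
wedge 0.89 [284. 208. 309. 235.] [0.488 0.025 0.009]
wedge 0.82 [269. 258. 322. 276.] [0.462 0.207 0.008]
corner 0.84 [286.1 168.6] [ 0.5363 -0.1449  0.084 ]
thin_end 0.97 [244.6 233.9] [0.6193 0.0982 0.    ]
thin_end 0.79 [269.1 266.2] [0.5323 0.212  0.    ]
thin_end 0.64 [301.  209.4] [ 0.4765 -0.0482  0.    ]
thick_end 0.83 [225.5 211.5] [0.6967 0.0121 0.007 ]
thick_end 0.76 [322.  265.5] [0.405  0.1942 0.007 ]
thick_end 0.65 [291.2 234. ] [0.4921 0.0849 0.007 ]
heater 0.83 [308.  184.6] [ 0.4659 -0.2006  0.    ]
```

```bash
python3 - <<'E'
from h import *
a=pickle.load(open("top.pkl","rb"))["img"][120:310,170:420]; b=pickle.load(open("side.pkl","rb"))["img"][130:290,180:390]
cv2.imwrite("pics/c1.png",cv2.resize(a,(790,600),interpolation=cv2.INTER_CUBIC))
cv2.imwrite("pics/c2.png",cv2.resize(b,(787,600),interpolation=cv2.INTER_CUBIC))
cv2.imwrite("pics/c0.png",np.hstack([cv2.resize(pickle.load(open(n+".pkl","rb"))["img"],(400,300),interpolation=cv2.INTER_AREA) for n in("top","side")]))
E
```

```text
(no output)
```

View pics/c1.png

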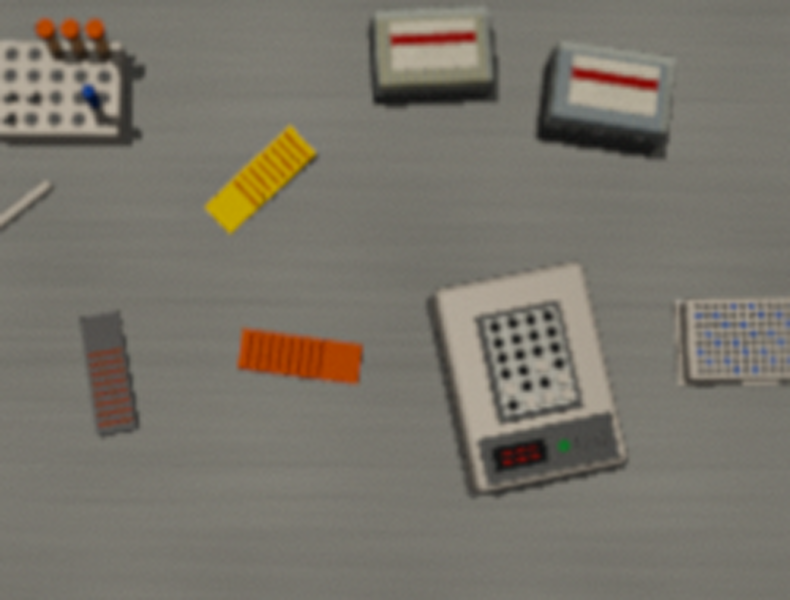

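View pics/c2.png

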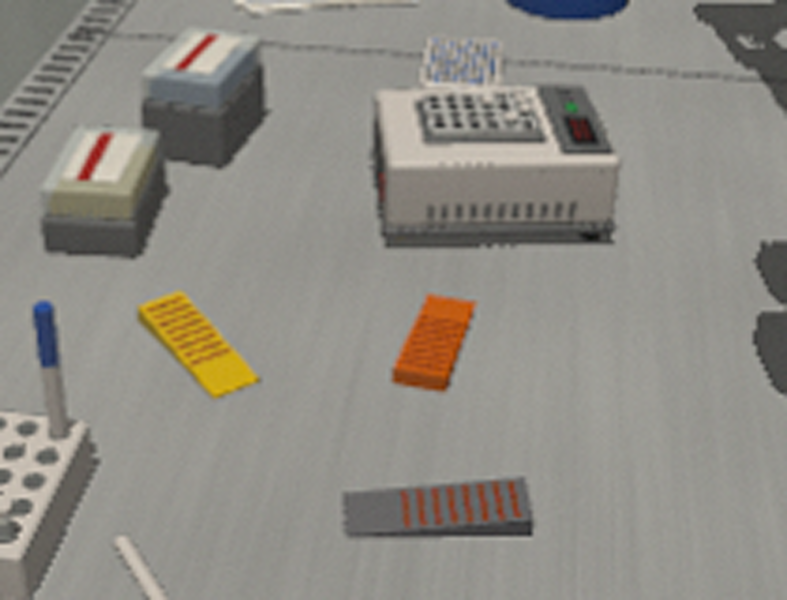

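View pics/top0.png

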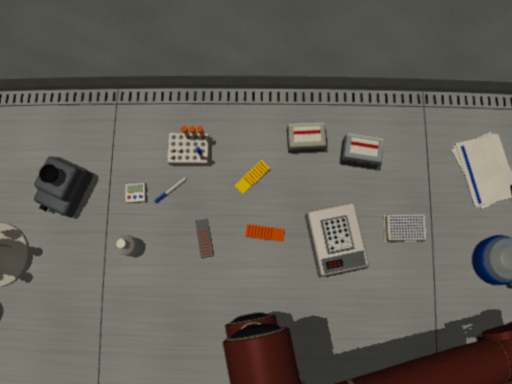

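The top view shows three wedge-shaped things: yellow (252,176), orange (265,233) and grey with orange stripes (204,238). The solid orange one at (265,233) is the one meant, and the enlarged crops confirm it: its thin end is at the right, facing the heater. The heater is at (337,240), with its rear left corner at about (308,212).

```bash
cat >> h.py <<'E'
def rect(p,mask,z):
    c=max(cv2.findContours(mask.astype(np.uint8),0,cv2.CHAIN_APPROX_NONE)[0],key=cv2.contourArea)[:,0]
    return np.array([world(p,*q,z=z)[:2] for q in c])
def show(P):
    r=cv2.minAreaRect((P*1000).astype(np.float32)); b=cv2.boxPoints(r); print("rect",np.round(r[0],1),np.round(r[1],1),round(r[2],2),b.round(1).tolist())
def wedge(p):
    hsv=cv2.cvtColor(p["img"],cv2.COLOR_BGR2HSV)
    m=cv2.inRange(hsv,(3,170,100),(13,255,255))>0
    c,uv=cloud(p,m); k=(c[:,2]<.03)&(abs(c[:,1]-.0)<.13)&(abs(c[:,0]-.49)<.12)
    mm=np.zeros(m.shape,bool); mm[uv[k,1].astype(int),uv[k,0].astype(int)]=1
    show(c[k][:,:2]); return rect(p,mm,.007)
E
python3 - <<'E'
from h import *
for n in ["top","side"]:
    p=pickle.load(open(n+".pkl","rb")); print(n)
    c,uv=cloud(p); k=(abs(c[:,2]-.084)<.005)&(abs(c[:,0]-.46)<.18)&(abs(c[:,1]+.2)<.17)
    print(k.sum(),c[k][:,2].mean()); show(c[k][:,:2])
    show(wedge(p))if 0 else show(wedge(p))
T=R.from_rotvec(telemetry.get_obs()["tool_rot"]).as_matrix(); print(T.round(3))
E
```

```text
top
2075 0.08399586473437978
rect [ 461.7 -202.9] [196.2 144.4] 12.65 [[350.20001220703125, -153.89999389648438], [381.79998779296875, -294.79998779296875], [573.2000122070312, -251.89999389648438], [541.5999755859375, -111.0]]
rect [485.9  14.1] [118.5  38.7] 83.53 [[460.0, -42.599998474121094], [498.3999938964844, -47.0], [511.79998779296875, 70.80000305175781], [473.29998779296875, 75.0999984741211]]
rect [485.4  14.2] [118.6  39.1] 82.48 [[458.29998779296875, -42.0], [497.1000061035156, -47.099998474121094], [512.5999755859375, 70.5], [473.79998779296875, 75.5999984741211]]
side
808 0.08506574875142253
rect [ 463.2 -201.7] [194.2 146.5] 11.9 [[353.1000061035156, -150.0], [383.29998779296875, -293.3999938964844], [573.2999877929688, -253.39999389648438], [543.0999755859375, -110.0]]
rect [486.2  15.1] [120.2  37.8] 83.23 [[460.3999938964844, -42.29999923706055], [497.8999938964844, -46.79999923706055], [512.0999755859375, 72.5999984741211], [474.5, 77.0]]
rect [486.8  21.2] [115.7  39.7] 82.88 [[460.0, -33.70000076293945], [499.3999938964844, -38.599998474121094], [513.7000122070312, 76.19999694824219], [474.29998779296875, 81.0999984741211]]
[[ 0.948  0.318  0.   ]
 [ 0.318 -0.948 -0.   ]
 [ 0.     0.    -1.   ]]
```

>>> apply_moves([
  [0.085,0.237,-0.251,0,-0.565],
  [0.085,0.237,-0.251,0,-0.565],
  [0.085,0.237,-0.251,0,-0.565],
  [0.085,0.237,-0.251,0,-0.565],
  [0.085,0.237,-0.251,0,-0.565],
  [0.085,0.237,-0.251,0,-0.565],
  [0.085,0.237,-0.251,0,-0.565],
  [0.085,0.237,-0.251,0,-0.565],
  [0.085,0.237,-0.251,0,-0.565],
  [0.085,0.237,-0.251,0,-0.565],
  [0.085,0.237,-0.251,0,-0.565],
  [0.085,0.237,-0.251,0,-0.565],
], newtons=20)

```text
t: 1.8
tool_pos: [0.3434, -0.2801, 0.4048]
tool_rot: [2.837, 1.349, -0.001]
contact_force: [-0.2, -0.1, -0.0]
opening: 0.0852
grip_force: 0.0
```

```bash
cat >> h.py <<'E'
def rel(x,y,z,ydeg):
    "shift in tool axes to TCP x,y,z with tool y axis at world angle ydeg"
    o=telemetry.get_obs(); T=R.from_rotvec(o["tool_rot"]).as_matrix()
    a=np.degrees(np.arctan2(T[1,1],T[0,1])); d=(ydeg-a+180)%360-180
    print("t",round(o["t"],2),"pos",o["tool_pos"].round(4),"yang",round(a,2),"F",o["contact_force"].round(2),"op",round(o["opening"],4),"q6",round(o["q"][5],2))
    print("shift",(T.T@(np.array([x,y,z])-o["tool_pos"])).round(4),"roll",round(-np.radians(d),4), "tilt", T[2,2].round(4))
E
python3 -c "
from h import *
rel(.4883,.0344,.40,-6.7)"
```

```text
t 1.8 pos [ 0.3434 -0.2801  0.4048] yang -39.13 F [-0.15 -0.13 -0.05] op 0.0852 q6 -0.17
shift [ 0.3354 -0.0861  0.0046] roll -0.566 tilt -1.0
```

>>> apply_moves([
  [0.085,0.335,-0.086,0,-0.566],
  [0.085,0.335,-0.086,0,-0.566],
  [0.085,0.335,-0.086,0,-0.566],
  [0.085,0.335,-0.086,0,-0.566],
  [0.085,0.335,-0.086,0,-0.566],
  [0.085,0.335,-0.086,0,-0.566],
  [0.085,0.335,-0.086,0,-0.566],
  [0.085,0.335,-0.086,0,-0.566],
  [0.085,0.335,-0.086,0,-0.566],
  [0.085,0.335,-0.086,0,-0.566],
  [0.085,0.335,-0.086,0,-0.566],
  [0.085,0.335,-0.086,0,-0.566],
])

```text
t: 2.8
tool_pos: [0.4882, 0.0335, 0.4044]
tool_rot: [-2.349, -2.086, 0.002]
contact_force: [-0.5, -0.3, 0.3]
opening: 0.085
grip_force: 0.0
```

```bash
python3 -c "
from h import *
rel(.4883,.0344,.178,-6.7)"
```

```text
t 2.8 pos [0.4882 0.0335 0.4044] yang -6.78 F [-0.5  -0.3   0.29] op 0.085 q6 0.03
shift [1.100e-03 1.000e-04 2.264e-01] roll -0.0014 tilt -1.0
```

>>> apply_moves([
  [0.085,0.001,0,0.04,0],
  [0.085,0.001,0,0.08,0],
  [0.085,0.001,0,0.12,0],
  [0.085,0.001,0,0.16,0],
  [0.085,0.001,0,0.19,0],
  [0.085,0.001,0,0.21,0],
  [0.085,0.001,0,0.222,0],
  [0.085,0.001,0,0.227,0],
  [0.07,0.001,0,0.227,0],
  [0.06,0.001,0,0.227,0],
  [0.05,0.001,0,0.227,0],
  [0.05,0.001,0,0.227,0],
])

```text
t: 3.8
tool_pos: [0.4891, 0.036, 0.1795]
tool_rot: [2.345, 2.087, 0.004]
contact_force: [-0.5, -0.1, -0.3]
opening: 0.0501
grip_force: 0.0
```

```bash
python3 - <<'E'
from h import *
rel(.4883,.0344,.178,-6.7)
p=eyes.get_image("side"); T=np.array(p["pose"])
c,uv=cloud(p); k=(abs(c[:,0]-.488)<.06)&(abs(c[:,1]-.034)<.04)&(c[:,2]>-.02)&(c[:,2]<.1)
cv2.imwrite("pics/s2.png",cv2.resize(p["img"][150:270,220:380],(800,600),interpolation=cv2.INTER_CUBIC))
E
```

```text
t 3.8 pos [0.4891 0.036  0.1795] yang -6.65 F [-0.52 -0.11 -0.34] op 0.0501 q6 0.04
shift [-0.0016 -0.0007  0.0015] roll 0.0009 tilt -1.0
```

View pics/s2.png

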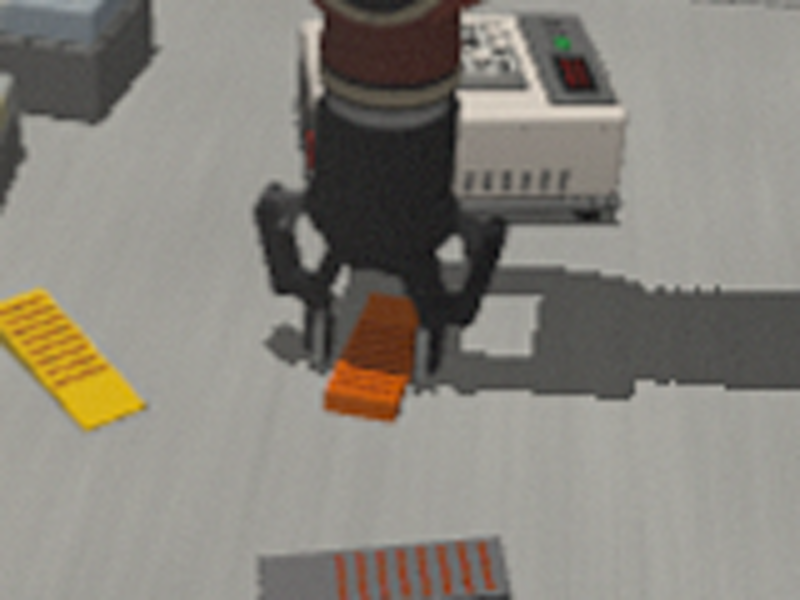

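>>> apply_moves([
  [0.05,0,0,0.005,0],
  [0.045,0,0,0.005,0],
  [0.041,0,0,0.005,0],
  [0.0405,0,0,0.005,0],
  [0.0405,-0.002,0.001,0.005,-0.05],
  [0.0405,-0.004,0.003,0.005,-0.11],
  [0.0405,-0.007,0.005,0.005,-0.17],
  [0.0405,-0.01,0.007,0.005,-0.23],
  [0.0405,-0.013,0.009,0.005,-0.29],
  [0.0405,-0.0165,0.01,0.005,-0.337],
  [0.0405,-0.0165,0.01,0.005,-0.337],
  [0.0405,-0.0165,0.01,0.005,-0.337],
])

```text
t: 4.85
tool_pos: [0.4962, 0.0185, 0.1727]
tool_rot: [-1.965, -2.451, 0.0]
contact_force: [-0.5, 0.2, -0.6]
opening: 0.0403
grip_force: 0.0
```

```bash
python3 - <<'E'
from h import *
rel(.4972,.0184,.178,12.6)
p=eyes.get_image("side"); show(wedge(p))
E
```

```text
t 4.85 pos [0.4962 0.0185 0.1727] yang 12.57 F [-0.52  0.15 -0.61] op 0.0403 q6 -0.33
shift [-0.0004  0.0009 -0.0053] roll -0.0005 tilt -1.0
rect [496.4  -1.1] [ 40.3 118.5] 6.55 [[469.70001220703125, 55.5], [483.20001220703125, -62.20000076293945], [523.2000122070312, -57.599998474121094], [509.70001220703125, 60.099998474121094]]
rect [491.2  40.7] [40.1 42.2] 10.01 [[467.70001220703125, 58.099998474121094], [475.1000061035156, 16.5], [514.5999755859375, 23.399999618530273], [507.20001220703125, 65.0]]
```

>>> apply_moves([
  [0.06,0,0,0,0],
  [0.06,0,0,0,0],
  [0.06,0,0,-0.03,0],
  [0.06,0,0,-0.07,0],
  [0.04,0.04,0,-0.08,0],
  [0.03,0.08,0,-0.08,0],
  [0.02,0.12,0,-0.08,0],
  [0.02,0.14,0,-0.08,0],
  [0.02,0.14,0,-0.08,0],
])

```text
t: 5.65
tool_pos: [0.4644, 0.1582, 0.2529]
tool_rot: [-1.957, -2.457, -0.001]
contact_force: [-0.6, -0.2, -0.2]
opening: 0.0202
grip_force: 0.0
```

```bash
python3 - <<'E'
from h import *
rel(.4972,.0184,.178,12.6)
for n in ["top","side"]:
    p=eyes.get_image(n); show(wedge(p)); cv2.imwrite(f"pics/{n}3.png",p["img"])
E
```

```text
t 5.65 pos [0.4644 0.1582 0.2529] yang 12.91 F [-0.61 -0.19 -0.23] op 0.0202 q6 -0.05
shift [-0.1437  0.0007  0.0747] roll 0.0055 tilt -1.0
rect [501.   -2.7] [ 39.4 118.1] 11.51 [[469.8999938964844, 51.20000076293945], [493.5, -64.5], [532.0999755859375, -56.70000076293945], [508.5, 59.099998474121094]]
rect [500.3  -2.6] [ 38.9 117.7] 10.99 [[469.8999938964844, 51.5], [492.3999938964844, -64.0], [530.5999755859375, -56.599998474121094], [508.1000061035156, 58.900001525878906]]
rect [5.029e+02 2.000e-01] [ 38.3 116.6] 13.64 [[470.5, 52.29999923706055], [498.0, -61.0], [535.2000122070312, -52.0], [507.70001220703125, 61.400001525878906]]
rect [505.6  38.3] [12.6 52.1] 9.44 [[495.0, 63.0], [503.6000061035156, 11.5], [516.0999755859375, 13.600000381469727], [507.5, 65.0]]
```

```bash
python3 - <<'E'
from h import *
rel(.4843,.0761,.176,12.6)
E
```

```text
t 5.75 pos [0.4652 0.1558 0.2527] yang 12.77 F [-0.79  0.03  0.08] op 0.0198 q6 -0.05
shift [-0.0819  0.001   0.0767] roll 0.003 tilt -1.0
```

>>> apply_moves([
  [0.02,-0.04,0.001,0.02,0.003],
  [0.02,-0.065,0.001,0.05,0.003],
  [0.02,-0.065,0.001,0.07,0.003],
  [0.02,-0.065,0.001,0.077,0.003],
  [0.02,-0.07,0.001,0.077,0.003],
  [0.02,-0.08,0.001,0.077,0.003],
  [0.02,-0.09,0.001,0.077,0.003],
  [0.02,-0.1,0.001,0.077,0.003],
  [0.02,-0.11,0.001,0.077,0.003],
  [0.02,-0.12,0.001,0.077,0.003],
  [0.02,-0.13,0.001,0.077,0.003],
  [0.02,-0.13,0.001,0.077,0.003],
])

```text
t: 6.75
tool_pos: [0.4956, 0.0269, 0.176]
tool_rot: [1.968, 2.447, 0.0]
contact_force: [0.3, -0.2, 0.2]
opening: 0.0198
grip_force: 0.0
```

```bash
python3 - <<'E'
from h import *
rel(.5300,-.129,.176,12.6)
p=eyes.get_image("top"); show(wedge(p)); p=eyes.get_image("side"); show(wedge(p)); cv2.imwrite("pics/s4.png",cv2.resize(p["img"][130:250,230:390],(800,600),interpolation=cv2.INTER_CUBIC))
E
```

```text
t 6.75 pos [0.4956 0.0269 0.176 ] yang 12.39 F [ 0.33 -0.16  0.23] op 0.0198 q6 -0.31
shift [-0.1596  0.0002  0.0002] roll -0.0037 tilt -1.0
rect [518.7 -77.3] [35.8 45.8] 11.26 [[496.6000061035156, -58.29999923706055], [505.6000061035156, -103.19999694824219], [540.7000122070312, -96.19999694824219], [531.7999877929688, -51.29999923706055]]
rect [527.8 -80.5] [54.1 30.1] 68.52 [[503.79998779296875, -100.19999694824219], [531.9000244140625, -111.19999694824219], [551.7000122070312, -60.79999923706055], [523.7000122070312, -49.79999923706055]]
rect [508.9 -42.6] [ 32.6 121.2] 21.81 [[471.20001220703125, 7.599999904632568], [516.2000122070312, -104.9000015258789], [546.5, -92.80000305175781], [501.5, 19.700000762939453]]
rect [497.9  10.5] [11.5 20.6] 5.85 [[491.1000061035156, 20.100000381469727], [493.20001220703125, -0.4000000059604645], [504.70001220703125, 0.800000011920929], [502.6000061035156, 21.299999237060547]]
```

View pics/s4.png

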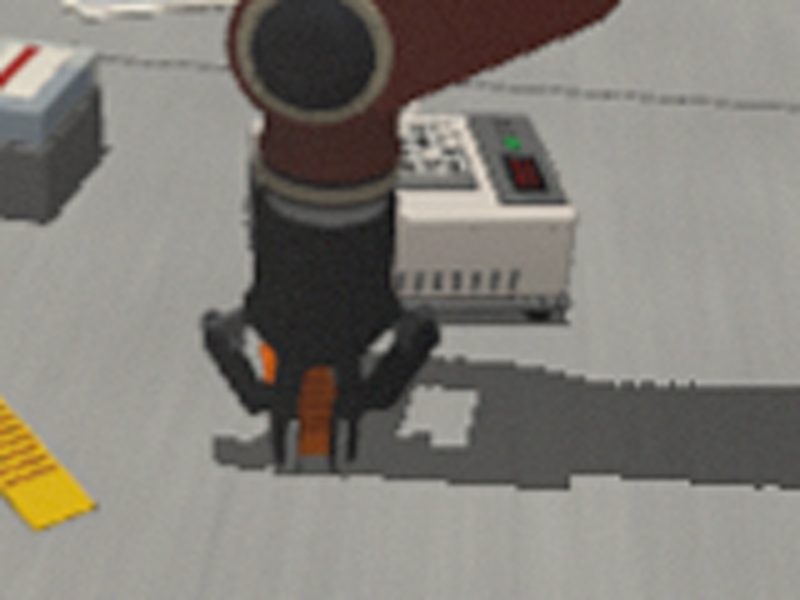

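>>> apply_moves([
  [0.02,-0.006,0,0,-0.003],
  [0.02,-0.012,0,0,-0.003],
  [0.02,-0.018,0,0,-0.003],
  [0.02,-0.024,0,0,-0.003],
  [0.02,-0.03,0,0,-0.003],
  [0.02,-0.036,0,0,-0.003],
  [0.02,-0.042,0,0,-0.003],
  [0.02,-0.047,0,0,-0.003],
  [0.02,-0.051,0,0,-0.003],
  [0.02,-0.054,0,0,-0.003],
  [0.02,-0.055,0,0,-0.003],
  [0.02,-0.055,0,0,-0.003],
])

```text
t: 7.85
tool_pos: [0.507, -0.0254, 0.1758]
tool_rot: [1.963, 2.452, 0.0]
contact_force: [-0.8, -0.8, -0.3]
opening: 0.0199
grip_force: 0.0
```

```bash
python3 - <<'E'
from h import *
rel(.5300,-.129,.176,12.6)
E
```

```text
t 7.85 pos [ 0.507  -0.0254  0.1758] yang 12.65 F [-0.76 -0.76 -0.34] op 0.0199 q6 -0.42
shift [-0.1062 -0.0002 -0.0002] roll 0.0008 tilt -1.0
```

>>> apply_moves([
  [0.02,-0.002,0,0,0],
  [0.02,-0.004,0,0,0],
  [0.02,-0.006,0,0,0],
  [0.02,-0.008,0,0,0],
  [0.02,-0.009,0,0,0],
  [0.02,-0.01,0,0,0],
  [0.02,-0.01,0,0,0],
  [0.02,-0.01,0,0,0],
])

```text
t: 8.52
tool_pos: [0.5091, -0.0349, 0.1757]
tool_rot: [1.963, 2.453, 0.0]
contact_force: [0.0, 0.7, 0.6]
opening: 0.0201
grip_force: 0.0
```

>>> apply_moves([
  [0.02,-0.001,0,0,0],
  [0.02,-0.002,0,0,0],
  [0.02,-0.002,0,0,0],
])

```text
t: 8.77
tool_pos: [0.5096, -0.037, 0.1757]
tool_rot: [1.963, 2.453, -0.0]
contact_force: [-0.4, 0.0, 0.2]
opening: 0.0202
grip_force: 0.0
```

>>> apply_moves([
  [0.02,-0.001,0,0,0],
  [0.02,-0.0015,0,0,0],
  [0.02,-0.0015,0,0,0],
])

```text
t: 9.02
tool_pos: [0.5098, -0.0382, 0.1757]
tool_rot: [-1.963, -2.452, -0.0]
contact_force: [-0.5, 1.5, 0.5]
opening: 0.02
grip_force: 0.8
```

>>> apply_moves([
  [0.02,-0.001,0,0,0],
  [0.02,-0.0015,0,0,0],
  [0.02,-0.0015,0,0,0],
])

```text
t: 9.27
tool_pos: [0.5101, -0.0394, 0.1757]
tool_rot: [-1.962, -2.452, -0.001]
contact_force: [-0.8, 5.2, 3.1]
opening: 0.02
grip_force: 2.5
```

>>> apply_moves([
  [0.02,-0.001,0,0,0],
  [0.02,-0.001,0,0,0],
])

```text
t: 9.43
tool_pos: [0.5103, -0.0401, 0.1757]
tool_rot: [-1.962, -2.451, -0.002]
contact_force: [-1.5, 6.8, 2.4]
opening: 0.0199
grip_force: 3.3
```

>>> apply_moves([
  [0.02,0,0,0,0],
  [0.02,0,0,0,0],
  [0.02,0,0,0,0],
  [0.02,0,0,0,0],
])

```text
t: 9.77
tool_pos: [0.5103, -0.0401, 0.1757]
tool_rot: [-1.962, -2.451, -0.002]
contact_force: [-1.3, 6.6, 3.3]
opening: 0.0201
grip_force: 3.2
```

>>> apply_moves([
  [0.02,0.01,0,0,0],
  [0.02,0.03,0,0,0],
  [0.02,0.06,0,0,0],
  [0.02,0.08,0,0,0],
  [0.02,0.1,0,-0.03,0],
  [0.01,0.12,0,-0.07,0],
  [0,0.12,0,-0.11,0],
  [0,0.12,0,-0.15,0],
  [0,0.12,0,-0.15,0],
])

```text
t: 10.52
tool_pos: [0.4865, 0.0769, 0.3358]
tool_rot: [1.952, 2.443, 0.016]
contact_force: [0.6, 0.0, 1.5]
opening: -0.0002
grip_force: 0.0
```

```bash
python3 - <<'E'
from h import *
rel(.5300,-.129,.326,12.6)
for n in ["top","side"]:
    p=eyes.get_image(n); show(wedge(p)); cv2.imwrite(f"pics/{n}5.png",cv2.resize(p["img"][130:280,230:390],(640,600),interpolation=cv2.INTER_CUBIC))
    c,uv=cloud(p); k=(abs(c[:,2]-.084)<.005)&(abs(c[:,0]-.46)<.18)&(abs(c[:,1]+.2)<.17)
    print(k.sum(),c[k][:,2].mean()); show(c[k][:,:2])
E
```

```text
t 10.52 pos [0.4865 0.0769 0.3358] yang 12.73 F [0.57 0.04 1.53] op -0.0002 q6 -0.22
shift [-0.2104 -0.0032  0.0108] roll 0.0024 tilt -0.9998
rect [519.1 -82.4] [38.4 66.7] 12.5 [[493.20001220703125, -54.0], [507.6000061035156, -119.0999984741211], [545.0999755859375, -110.80000305175781], [530.7000122070312, -45.70000076293945]]
rect [519.7 -82. ] [38.5 65.6] 11.88 [[494.1000061035156, -53.900001525878906], [507.6000061035156, -118.0999984741211], [545.2999877929688, -110.19999694824219], [531.7000122070312, -46.0]]
2064 0.0839430164649318
rect [ 461.6 -202.7] [196.7 143.6] 12.2 [[350.29998779296875, -153.3000030517578], [380.70001220703125, -293.70001220703125], [573.0, -252.10000610351562], [542.5999755859375, -111.69999694824219]]
rect [521.7 -89.9] [36.9 84.4] 12.72 [[494.3999938964844, -52.79999923706055], [513.0, -135.10000610351562], [549.0, -127.0], [530.4000244140625, -44.599998474121094]]
rect [521.1 -87.2] [38.2 88.8] 13.57 [[492.1000061035156, -48.599998474121094], [513.0, -134.89999389648438], [550.0999755859375, -125.9000015258789], [529.2999877929688, -39.599998474121094]]
453 0.08511860462987826
rect [ 461.3 -200.1] [191.  144.8] 11.8 [[353.0, -148.8000030517578], [382.70001220703125, -290.5], [569.5999755859375, -251.39999389648438], [540.0, -109.69999694824219]]
```

View pics/side5.png

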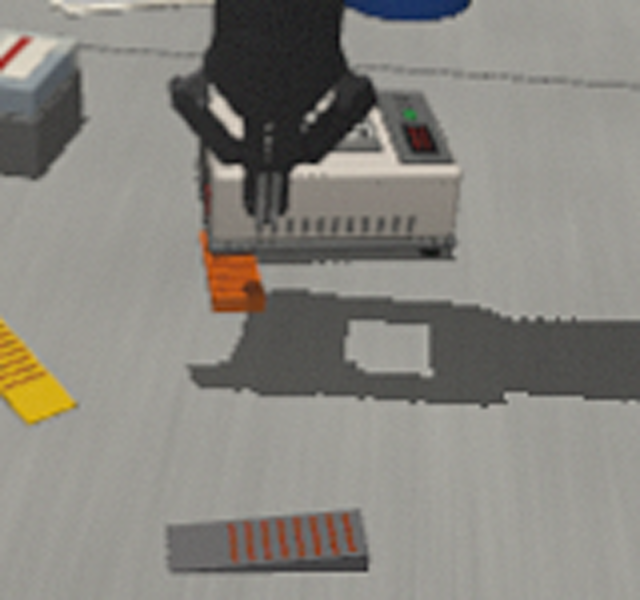

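>>> apply_moves([
  [0,-0.04,-0.001,0,0],
  [0,-0.08,-0.002,0,0],
  [0,-0.12,-0.003,0,0],
  [0,-0.16,-0.003,0,0],
  [0,-0.2,-0.003,0,0],
  [0,-0.21,-0.003,0,0],
  [0,-0.21,-0.003,0.03,0],
  [0,-0.21,-0.003,0.05,0],
  [0,-0.21,-0.003,0.058,0],
  [0,-0.21,-0.003,0.058,0],
])

```text
t: 11.45
tool_pos: [0.5255, -0.1285, 0.2631]
tool_rot: [-1.958, -2.447, 0.004]
contact_force: [-0.2, -0.4, -0.9]
opening: -0.0002
grip_force: 0.0
```

```bash
python3 - <<'E'
from h import *
rel(.5300,-.129,.257,12.6)
E
```

```text
t 11.45 pos [ 0.5255 -0.1285  0.2631] yang 12.66 F [-0.18 -0.42 -0.91] op -0.0002 q6 -0.6
shift [-0.0015  0.0043  0.0061] roll 0.001 tilt -1.0
```

>>> apply_moves([
  [0,0,0.004,0,0],
  [0,0,0.004,0.002,0],
  [0,0,0.004,0.004,0],
  [0,0,0.004,0.005,0],
  [0,0,0.004,0.005,0],
])

```text
t: 11.87
tool_pos: [0.5313, -0.1282, 0.2633]
tool_rot: [1.962, 2.452, 0.0]
contact_force: [-0.7, 0.7, -0.2]
opening: -0.0001
grip_force: 0.0
```

>>> apply_moves([
  [0,0,0,0.001,0],
  [0,0,0,0.001,0],
])

```text
t: 12.03
tool_pos: [0.5311, -0.1283, 0.2619]
tool_rot: [1.963, 2.453, 0.0]
contact_force: [-0.2, -0.0, -0.1]
opening: -0.0001
grip_force: 0.0
```

>>> apply_moves([
  [0,0,0,0.001,0],
  [0,0,0,0.002,0],
  [0,0,0,0.003,0],
  [0,0,0,0.003,0],
])

```text
t: 12.37
tool_pos: [0.531, -0.1283, 0.2584]
tool_rot: [-1.963, -2.452, 0.0]
contact_force: [-0.5, 0.8, -0.0]
opening: 0.0001
grip_force: 0.0
```

>>> apply_moves([
  [0,0,0,0.001,0],
  [0,0,0,0.001,0],
])

```text
t: 12.53
tool_pos: [0.531, -0.1283, 0.2575]
tool_rot: [-1.963, -2.453, 0.0]
contact_force: [0.0, -0.2, 0.4]
opening: 0.0001
grip_force: 0.0
```

>>> apply_moves([
  [0,0,0,0.001,0],
  [0,0,0,0.001,0],
])

```text
t: 12.7
tool_pos: [0.5312, -0.1284, 0.2574]
tool_rot: [-1.963, -2.453, 0.0]
contact_force: [-2.2, 1.2, 5.4]
opening: 0.0003
grip_force: 2.3
```

>>> apply_moves([
  [0,0,0,0.0005,0],
  [0,0,0,0.0005,0],
  [0,0,0,0.0005,0],
  [0,0,0,0.0005,0],
  [0,0,0,0.0005,0],
  [0,0,0,0.0005,0],
])

```text
t: 13.2
tool_pos: [0.5312, -0.1283, 0.2573]
tool_rot: [-1.962, -2.453, 0.0]
contact_force: [-4.5, 1.1, 7.6]
opening: -0.0001
grip_force: 3.6
```

```bash
python3 - <<'E'
from h import *
rel(.5300,-.129,.257,12.6)
p=eyes.get_image("side"); show(wedge(p))
E
```

```text
t 13.2 pos [ 0.5312 -0.1283  0.2573] yang 12.67 F [-4.49  1.09  7.61] op -0.0001 q6 -0.59
shift [-0.0004 -0.0013  0.0003] roll 0.0013 tilt -1.0
rect [521.9 -90.4] [39.  86.3] 10.81 [[494.6000061035156, -51.599998474121094], [510.79998779296875, -136.39999389648438], [549.0999755859375, -129.10000610351562], [532.9000244140625, -44.29999923706055]]
rect [520.7 -87.3] [39.  88.7] 13.54 [[491.3999938964844, -48.79999923706055], [512.2000122070312, -135.0], [550.0999755859375, -125.9000015258789], [529.2999877929688, -39.599998474121094]]
```

>>> apply_moves([
  [0,0,0,-0.005,0],
  [0,0,0,-0.03,0],
  [0,0,0,-0.07,0],
  [0,0,0,-0.11,0],
  [0,0.0,0,-0.15,0],
  [0,0.04,0,-0.15,0],
  [0,0.08,0,-0.15,0],
  [0,0.12,0,-0.15,0],
  [0,0.16,0,-0.15,0],
  [0,0.2,0,-0.15,0],
  [0,0.2,0,-0.15,0],
  [0,0.2,0,-0.15,0],
])

```text
t: 14.25
tool_pos: [0.4868, 0.0685, 0.4063]
tool_rot: [1.957, 2.456, 0.0]
contact_force: [-0.1, -0.6, -0.4]
opening: -0.0002
grip_force: 0.0
```

```bash
python3 - <<'E'
from h import *
rel(.5300,-.129,.257,12.6)
for n in ["top","side"]:
    p=eyes.get_image(n); show(wedge(p))
    c,uv=cloud(p); k=(abs(c[:,2]-.084)<.005)&(abs(c[:,0]-.46)<.18)&(abs(c[:,1]+.2)<.17)
    A=np.c_[c[k][:,:2],np.ones(k.sum())]; print("slope",np.linalg.lstsq(A,c[k][:,2],rcond=None)[0]); show(c[k][:,:2])
cv2.imwrite("pics/s6.png",cv2.resize(p["img"][130:280,230:390],(640,600),interpolation=cv2.INTER_CUBIC))
p=pickle.load(open("side.pkl","rb"))
E
```

```text
t 14.25 pos [0.4868 0.0685 0.4063] yang 12.9 F [-0.13 -0.63 -0.38] op -0.0002 q6 -0.24
shift [-0.2021 -0.002   0.1494] roll 0.0052 tilt -1.0
rect [520.  -81.8] [37.6 66.2] 11.71 [[494.8999938964844, -53.29999923706055], [508.29998779296875, -118.0999984741211], [545.0999755859375, -110.4000015258789], [531.7000122070312, -45.599998474121094]]
rect [524.3 -81.3] [34.9 69. ] 0.55 [[506.5, -47.0], [507.20001220703125, -116.0], [542.0999755859375, -115.69999694824219], [541.4000244140625, -46.599998474121094]]
slope [-0.00948481 -0.00288545  0.08767903]
rect [ 461.8 -202.8] [196.4 144.6] 12.04 [[350.6000061035156, -152.60000610351562], [380.79998779296875, -294.0], [572.9000244140625, -253.10000610351562], [542.7000122070312, -111.5999984741211]]
rect [521.7 -89.8] [38.3 84.2] 11.27 [[494.70001220703125, -52.29999923706055], [511.1000061035156, -134.8000030517578], [548.7000122070312, -127.30000305175781], [532.2000122070312, -44.79999923706055]]
rect [521.1 -87.1] [38.9 88.4] 12.7 [[492.3999938964844, -48.29999923706055], [511.79998779296875, -134.5], [549.7999877929688, -126.0], [530.4000244140625, -39.70000076293945]]
slope [-0.00547788 -0.02183755  0.08372232]
rect [ 463.3 -201.1] [193.5 143.8] 11.57 [[354.1000061035156, -150.10000610351562], [383.0, -291.0], [572.5, -252.1999969482422], [543.7000122070312, -111.30000305175781]]
```

View pics/s6.png

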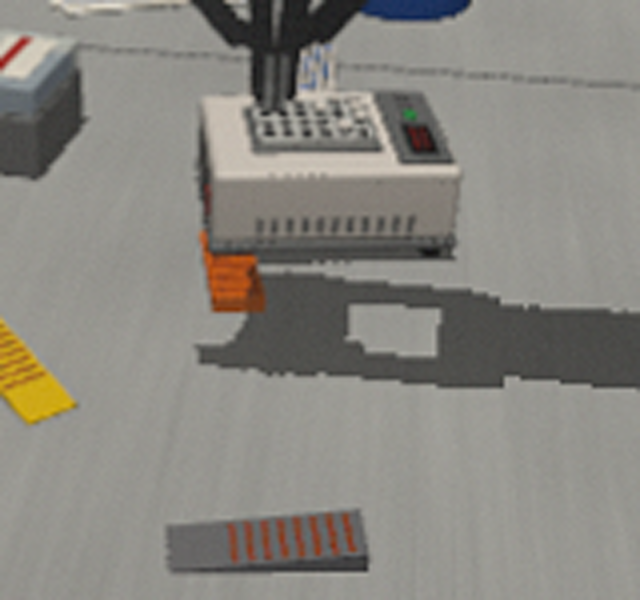

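The wedge sits square under the rear left corner (about 235,265), the heater hasn't moved and the hand is clear. I'll compare the slope of the heater's top with the first picture, then hand in if the change is within tolerance.

```bash
python3 - <<'E'
from h import *
def sl(p):
    c,uv=cloud(p); k=(abs(c[:,2]-.084)<.005)&(abs(c[:,0]-.46)<.18)&(abs(c[:,1]+.2)<.17)
    A=np.c_[c[k][:,:2],np.ones(k.sum())]; return np.linalg.lstsq(A,c[k][:,2],rcond=None)[0][:2]
a=sl(pickle.load(open("top.pkl","rb"))); b=sl(eyes.get_image("top")); print(a,b)
if np.linalg.norm(b-a)<.008: print(ctrl.finish_job())
E
```

```text
[-0.00768378 -0.00443321] [-0.00724681 -0.00333037]
the job is handed in; nothing more can be done
None
```

The orange wedge is snug under the short foot, pushed in with about 7 N. The corner took a 7.6 N press without rocking, the heater is level and where it stood, the hand is clear, and the job is handed in; no verdict was shown.

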